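Seat a turned blank in the painting cradle

ROBOT

A 6-joint arm with a two-finger parallel gripper is mounted at the origin on the work surface. World frame = base frame: x ahead of the robot, y to its left, z up, the work surface at z = 0. Lengths are in m, angles in degrees, forces in N, time in s.
With the tool pointing down it reaches from about 0.275 to 0.825 m from the base axis. Payload 4.9 kg.
Tool frame: the origin (TCP) lies midway between the tips of the shut fingers; the grasp point (between the pads) lies 19 mm behind it (bot.grasp_offset is the distance from the TCP to the grasp point, in m); z points along the fingers, y is the direction in which the jaws open and shut (so a half turn about z gives the same grasp; the last joint's range is limited). The gripper opens to 85 mm and grips with 20 to 120 N. Pads are 22 mm wide; open, the fingers measure 114 mm over their backs; the gripper's body (76 mm by 85 mm) begins 54 mm behind the grasp point. The pads swing forward as they close: fully open they stand 13 mm farther back than shut.
Start: joints at [58.258, 18.69, -11.035, 60.275, 0, 82.311], TCP at [0.224, 0.502, 0.198] pointing down, gripper open.
Joint ranges: [-152.03, 152.03], [-55.5, 102.48], [-74.3, 77.21], [-110.64, 120.58], [-84.22, 78.4], [-180, 180]. Speed limits (degrees/s): [147.25, 147.25, 180, 180, 180, 180].

INTERFACE

Orientations are given as [roll, pitch, yaw] about the fixed x, y, z axes, in that order (R = Rz(yaw) Ry(pitch) Rx(roll)).
In Python, from station import bot, get_image gives the robot as it stands.
- The arm moves only by the shell command python3 -m inch 'ROWS' [FORCE]. ROWS is JSON, a list that holds one entry, the list of rows, each a list of 7 numbers: the turn, a rotation vector about the tool's x, y, z in rad, then the shift along the tool's x, y, z in mm, then the opening, from 0 (shut) to 1 (fully open). A call has 1 to 12 rows; each row is the pose to reach, as a shift and turn from the pose commanded when the call began, along the tool's axes at that moment; what a row does not reach only later rows make up. A row lasts 1/8 s, in which the tool goes at most 62.5 mm and 10.7 degrees, less where a joint would pass 70% of its speed; a pose out of reach is approached as far as the arm can. A call with a gripper value outside its range is refused whole. The fingers move at their own pace and stop on an object; FORCE is the grip in N (left out, the last holds). Time passes only in rows, so rows that repeat a pose let the fingers close. It gives the time, the measured TCP pose, the force and the opening at its end, in the units of the state.
- bot.read_state(): the state, without advancing time (a new reading comes with each control period).
- get_image(name): name is "side" or "top" or "wrist"; returns a dict with "frame" (480x640x3 uint8, blue, green, red), "fx", "fy", "cx", "cy" (pixels), "extrinsics" (4x4, takes a point from camera to world coordinates). Camera axes: x right, y down, z forward; pixel columns grow to the right and rows downward; lengths in m; the calibration is good to about 2 mm. The wrist camera is an equidistant fisheye: a pixel r from the principal point sees the ray r / f radians off the axis. A picture is of the moment at which its call begins. There is no depth.
- bot.finish_job(): hands the job in, once; it reports no verdict.
The state is a dict: "time_s": time; "joint_pos": joint angles; "joint_velocities": joint speeds; "joint_efforts": joint torques, N m; "ee_pos": TCP position; "tcp_rot": TCP orientation; "contact_force": force on the tool from outside, world axes, zero at the start; "torque": the same for the moment, N m; "width": finger opening in m.
Only numpy, scipy, OpenCV 4.12 (cv2) and the standard library are available. Lean on these libraries where they do the work, as an engineer would, in place of code of your own. Each camera call takes 0.05 s, during which the arm holds its last target.

TASK

Take the turned wooden blank out of its low rack and lower its steel axle into the two open slots of the painting cradle, pressing it down past the sprung keepers until both ends rest fully on the slot bottoms, level. Be gentle: feel for the slots, never push on it much harder than about 20 N, and leave the tin, offcut, pot and mallet where they are. Let go of the blank at the end.

Things in the scene. Friction and masses are not known exactly. Their poses are not given: they have to be found in the camera images.
- blank_center (a point): Middle of the turned light-wood blank (0.15 to 0.31 kg) on its steel axle; point on the axis, half-way along; own y = axle direction, same both ways round. Wood 100 mm long: plain 38 mm diameter grip section over the middle 48 mm, 44 mm bead at each end. Axle 10 mm diameter, 184 mm long, 42 mm bare at each end. Starts lying level in its rack, axis 45 mm above the bench.
- end_a (a point): Point on the blank's axis 70 mm from its middle towards its own +y, on the bare axle: the part that goes in one slot.
- end_b (a point): Point on the blank's axis 70 mm from its middle towards its own -y, on the bare axle: the part that goes in the other slot.
- rack: Fixed low rack of dark wood, origin at the centre of its underside. Two end plates at own y = -68 and +68 mm, 12 mm thick, carry the axle on their tops 40 mm up, between 5 mm lips 15 mm apart. Between the plates it is open above a 10 mm floor.
- cradle: Fixed wooden bed of the painting cradle, 140 x 190 x 12 mm, origin at the centre of its underside. On it, on rubber (sinks 1 mm per 8 N), a bare metal fork: two upright plates at own y = +70 and -70 mm, each 14 mm thick (y), 72 mm wide (x), flat tops 85 mm up, 126 mm apart; fork floor between them 22 mm up. Each plate has an open-topped slot in its middle; a seated axle lies along own y.
- slots_mid (a point): Point on the bed's axis where a seated axle's middle would be if the fork stood centred: 55 mm above the bench, over the bed's origin. The fork may be clamped anywhere up to 14 mm either way along the bed's own x, both slots together; this point does NOT follow it, so the slots must be felt for or seen. The fork stays put when pushed gently.
- slot_a (a point): Same as slots_mid (fork centred, does not follow the fork) but in the plate at own y = +70 mm. Slot 13 mm wide, 35 mm deep, 2 mm rounded lips, floor 50 mm above the bench (seated axle axis: 55 mm).
- slot_b (a point): Same in the plate at own y = -70 mm. In each slot's +x wall a sprung keeper with a round 5 mm nose, centre 61 mm above the bench, sticks 4.5 mm into the slot and yields towards +x. The axle first rests on the keepers, axis about 66 mm up; 5 to 20 N down in all takes both ends past (either may go first), then it is held down.
- tin_mid (a point): Bystander: plain metal paint tin, 74 mm diameter, 90 mm high; point at its middle, half-way up.
- offcut_mid (a point): Bystander: wood offcut 90 x 50 x 35 mm; point at its middle.
- pot_mid (a point): Bystander: white ceramic pot, 70 mm diameter, 80 mm high; point on its axis, half-way up.
- mallet_grip (a point): Bystander: wooden mallet lying on the bench; point on its handle.
There are look-alikes about, which are no part of the job. Of the things that look like the cradle, the larger one is meant.

How it is judged (in metres and radians):
On the way:
1. the blank is lifted clear of its rack (height (world z) of each of end_a, end_b above 0.075 m), for 0.2 s.
At the end, for the whole second after the job is handed in: The blank is at rest, released, with both axle ends on the floors of the two cradle slots: axis at both ends 55 mm above the bench to within 2 mm above (3 mm below), along the cradle's y within 0.06 rad, middle within 25 mm of the cradle's origin (z of end_a in the frame of cradle between 0.052 and 0.057 m and z of end_b in the frame of cradle between 0.052 and 0.057 m and horizontal distance between blank_center and cradle below 0.025 m and angle between the y axis of blank_center and the y axis of cradle, either way round below 0.06 rad); the robot touches nothing.
It fails at once if the blank is pressed against the cradle with more than 35 N (side squeeze in the slots included) (contact force between blank and cradle above 35 N).
It fails at once if the tin, offcut, pot or mallet is moved by more than 20 mm (distance of any of tin_mid, offcut_mid, pot_mid, mallet_grip from where it was at the start of the episode above 0.02 m).
It also fails if it takes over 61 s, if anything falls off the work surface, if the arm or the gripper's body presses on something with over 40 N, if the wrist force passes 120 N, or if a joint passes its speed limit or range.

## Working session

There is one attempt and no reset: what is moved stays moved. The work goes in short steps, Python scripts to look and compute and a shell command to move; the robot and the scene stay as the last step left them, time stands still between calls to the robot, and variables do not carry over. Pictures are saved under pics/ and viewed, and the job is handed in when it is done.

```bash
ls; mkdir -p pics; cat > h.py <<'E'
import numpy as np, cv2, pickle
from scipy.spatial.transform import Rotation as R
from station import bot, get_image
def shot(name, tag):
    d=get_image(name); cv2.imwrite(f'pics/{tag}.png',d['frame']); pickle.dump(d,open(f'{tag}.pkl','wb')); return d
def load(tag): return pickle.load(open(f'{tag}.pkl','rb'))
def ray(d,u,v,fish=False):
    x=(u-d['cx'])/d['fx']; y=(v-d['cy'])/d['fy']
    if fish:
        r=np.hypot(x,y); s=np.sin(r)/r if r>1e-9 else 1; c=np.array([x*s,y*s,np.cos(r)])
    else: c=np.array([x,y,1.])
    T=np.array(d['extrinsics']); return T[:3,3],T[:3,:3]@c
def onz(d,u,v,z,fish=False):
    o,r=ray(d,u,v,fish); return o+r*(z-o[2])/r[2]
def proj(d,p,fish=False):
    T=np.linalg.inv(np.array(d['extrinsics'])); c=T[:3,:3]@np.array(p)+T[:3,3]
    if fish:
        h=np.hypot(c[0],c[1]); t=np.arctan2(h,c[2]); return d['cx']+d['fx']*t*c[0]/h, d['cy']+d['fy']*t*c[1]/h
    return d['cx']+d['fx']*c[0]/c[2], d['cy']+d['fy']*c[1]/c[2]
E
python3 - <<'E'
from h import *
for n in ['top','side','wrist']:
    d=shot(n,n+'0'); print(n,d['fx'],d['cx'],d['cy'],np.round(d['extrinsics'],3).tolist())
print(bot.read_state())
E
```

```text
pics
top 446.9098676867179 321.61257349671246 235.7121777867572 [[-0.016, -0.984, 0.179, 0.405], [-0.999, 0.021, 0.024, 0.041], [-0.027, -0.178, -0.984, 1.018], [0.0, 0.0, 0.0, 1.0]]
side 541.3346202098676 315.8185734444245 236.48228104116984 [[0.833, -0.303, 0.462, 0.07], [-0.553, -0.458, 0.697, -0.708], [0.001, -0.836, -0.549, 0.671], [0.0, 0.0, 0.0, 1.0]]
wrist 371.64829954431775 321.8330998752733 241.60322192787768 [[0.407, 0.873, 0.27, 0.155], [0.913, -0.388, -0.122, 0.534], [-0.001, 0.296, -0.955, 0.373], [0.0, 0.0, 0.0, 1.0]]
{'time_s': 0.15, 'joint_pos': array([ 5.82575002e+01,  1.87208589e+01, -1.10756077e+01,  6.02761296e+01,
       -1.33602826e-03,  8.23102268e+01]), 'joint_velocities': array([ 0.06120569, -0.08365626,  0.20473404, -0.02385115, -0.05008885,
       -0.0031315 ]), 'joint_efforts': array([ 6.63199098e-04, -4.43703818e+01,  2.62664223e+01,  1.04380050e-02,
       -1.60405289e-04, -3.92794533e-06]), 'ee_pos': array([0.2239243 , 0.50184524, 0.19711809]), 'tcp_rot': array([-1.79927878e+02, -8.39004002e-03,  1.55947269e+02]), 'contact_force': array([-0.05387582,  0.46249793,  1.03981345]), 'torque': array([ 0.01331568, -0.01958143,  0.0140168 ]), 'width': 0.08514797127859615}
```

View pics/top0.png

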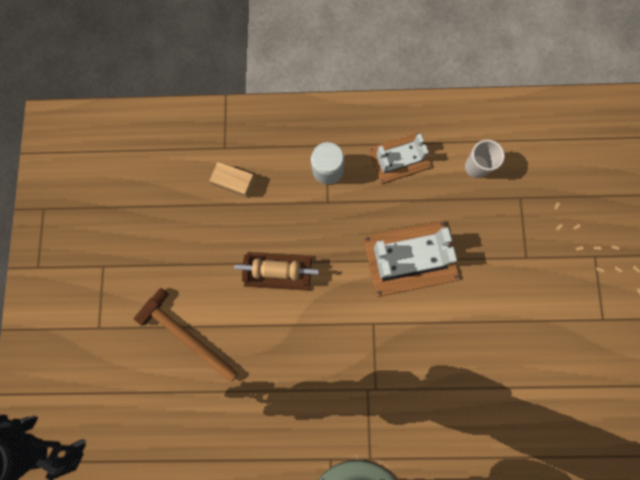

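View pics/side0.png

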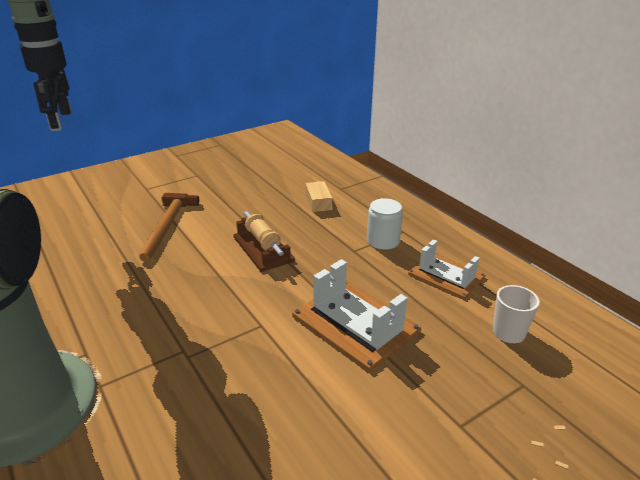

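View pics/wrist0.png

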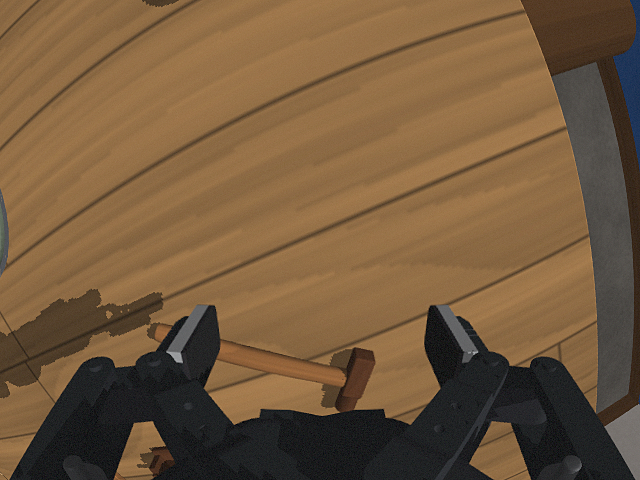

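Top view: the blank lies in its rack at (276,270). Two cradle-like objects: A at (413,258), about 90 px wide, and B at (403,157), about 58 px wide. The larger one, A, is meant. Next I'll check it in an enlarged crop.

```bash
python3 - <<'E'
from h import *
a=load('top0')['frame'][130:310,225:475]; b=load('side0')['frame'][190:370,220:440]
cv2.imwrite('pics/crop_top.png',cv2.resize(a,None,fx=3.2,fy=3.2,interpolation=cv2.INTER_CUBIC))
cv2.imwrite('pics/crop_side.png',cv2.resize(b,None,fx=3.3,fy=3.3,interpolation=cv2.INTER_CUBIC))
E
```

```text
(no output)
```

View pics/crop_top.png

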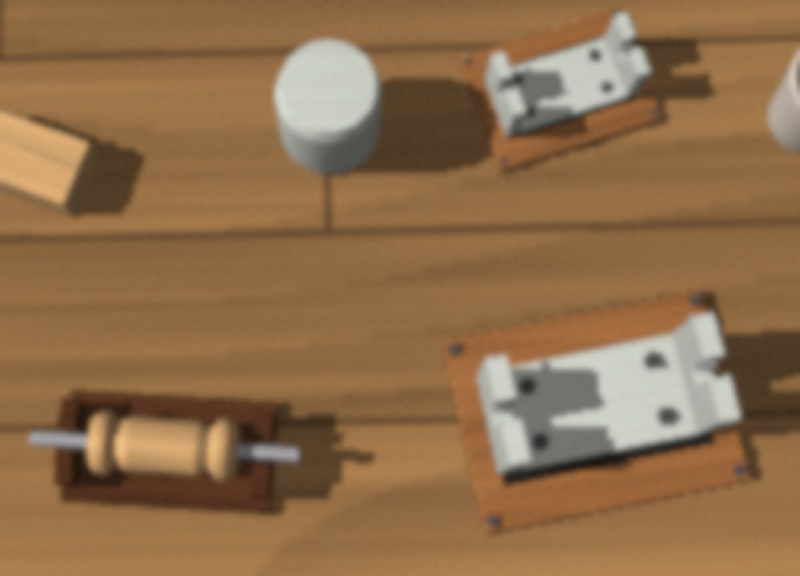

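View pics/crop_side.png

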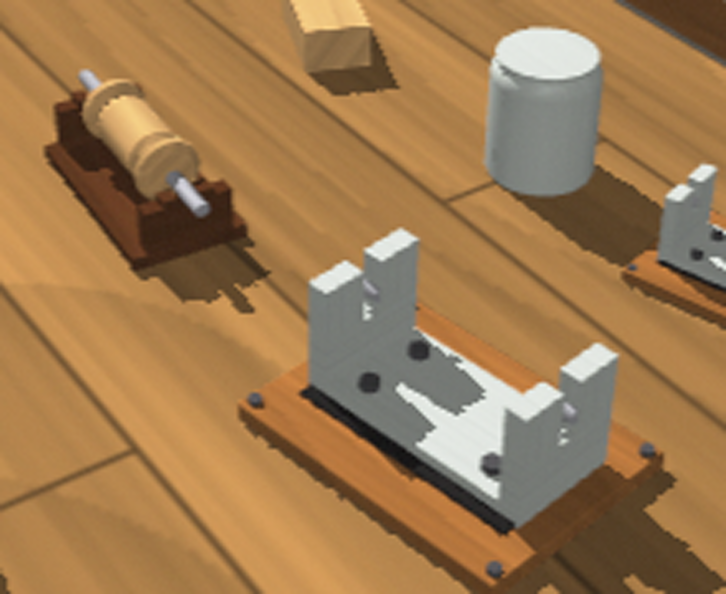

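Crop confirms: large cradle A at top (413,258) / side (360,320), its bed about 1.6 times as wide as B's. The keepers stick out from the far (+x) slot walls. Now measuring.

```bash
python3 - <<'E'
from h import *
t=load('top0'); s=load('side0')
T=lambda u,v,z: onz(t,225+u/3.2,130+v/3.2,z)
S=lambda u,v,z: onz(s,220+u/3.3,190+v/3.3,z)
a,b=T(30,438,.045),T(299,454,.045); print('axle top',a,b,np.linalg.norm(a-b),(a+b)/2,np.degrees(np.arctan2(*(b-a)[[1,0]])))
a,b=S(84,74,.045),S(204,209,.045); print('axle side',a,b,np.linalg.norm(a-b),(a+b)/2,np.degrees(np.arctan2(*(b-a)[[1,0]])))
c=[T(449,340,.012),T(712,293,.012),T(757,478,.012),T(492,530,.012)]
c=np.array(c); print('bed top',np.round(c,4).tolist(),c.mean(0),[np.linalg.norm(c[i]-c[i-1]) for i in range(4)])
for i,j in ((0,1),(3,2),(3,0),(2,1)): print(np.degrees(np.arctan2(*(c[j]-c[i])[[1,0]])))
for n,p in dict(L=[(480,357),(510,355),(528,466),(500,475)],R=[(690,318),(715,312),(740,417),(712,425)]).items():
    q=np.array([T(*x,.085) for x in p]); print('plate top',n,np.round(q,4).tolist(),q.mean(0))
# side plate tops
for n,p in dict(L=[(309,276),(394,230),(418,240),(332,292)],R=[(505,405),(595,344),(618,353),(530,415)]).items():
    q=np.array([S(*x,.085) for x in p]); print('plate side',n,np.round(q,4).tolist(),q.mean(0))
E
```

```text
axle top [0.5168083  0.25703179 0.045     ] [0.50226516 0.07230873 0.045     ] 0.18529466697475933 [0.50953673 0.16467026 0.045     ] -94.50157550853515
axle side [0.51893305 0.25624476 0.045     ] [0.50562113 0.07224539 0.045     ] 0.1844802843944207 [0.51227709 0.16424507 0.045     ] -94.13800661377225
bed top [[0.585, -0.0349, 0.012], [0.615, -0.2234, 0.012], [0.4827, -0.2458, 0.012], [0.45, -0.0602, 0.012]] [ 0.53317028 -0.14106737  0.012     ] [np.float64(0.1373131301727508), np.float64(0.19086034868006296), np.float64(0.1342382269972511), np.float64(0.18841331442916584)]
-80.92917100101366
-80.00761809690388
10.622697614638707
9.603209694241906
plate top L [[0.5601, -0.0495, 0.085], [0.561, -0.0692, 0.085], [0.4876, -0.0779, 0.085], [0.4821, -0.0595, 0.085]] [ 0.522718   -0.06400534  0.085     ]
plate top R [[0.5833, -0.1887, 0.085], [0.587, -0.2054, 0.085], [0.5169, -0.2169, 0.085], [0.5121, -0.1984, 0.085]] [ 0.549821   -0.20233183  0.085     ]
plate side L [[0.493, -0.0634, 0.085], [0.5562, -0.0541, 0.085], [0.5618, -0.0692, 0.085], [0.4955, -0.0819, 0.085]] [ 0.52663162 -0.06717009  0.085     ]
plate side R [[0.5159, -0.2041, 0.085], [0.5839, -0.1927, 0.085], [0.589, -0.2047, 0.085], [0.5215, -0.2166, 0.085]] [ 0.55255922 -0.20449042  0.085     ]
```

```bash
cat >> h.py <<'E'
def plan(p,yaw=None):
    "shift (mm, tool axes) and turn about tool z (rad) to reach TCP p, tool down with yaw"
    st=bot.read_state(); r=R.from_euler('xyz',st['tcp_rot'],degrees=True)
    d=1000*r.inv().apply(np.array(p)-st['ee_pos'])
    rv=np.zeros(3) if yaw is None else (r.inv()*R.from_euler('xyz',[180,0,yaw],degrees=True)).as_rotvec()
    print('shift',np.round(d,1),'turn',np.round(rv,3),'| now',np.round(st['ee_pos'],4),np.round(st['tcp_rot'],2),'F',np.round(st['contact_force'],1),'w',round(st['width'],4),'t',st['time_s'])
E
python3 -c "
from h import *
plan([.511,.1645,.17],85.7)"
```

```text
shift [-399.6 -191.    27.3] turn [-1.000e-03  1.000e-03  1.226e+00] | now [0.2239 0.5018 0.1971] [-1.7993e+02 -1.0000e-02  1.5595e+02] F [-0.1  0.5  1. ] w 0.0851 t 0.15
```

```bash
python3 -m inch '[[[0,0,0.17,-55,-26,0,1],[0,0,0.34,-110,-52,0,1],[0,0,0.51,-165,-79,0,1],[0,0,0.68,-220,-105,5,1],[0,0,0.85,-275,-131,10,1],[0,0,1.02,-330,-157,18,1],[0,0,1.15,-380,-181,24,1],[0,0,1.226,-400,-191,27,1],[0,0,1.226,-400,-191,27,1],[0,0,1.226,-400,-191,27,1]]]'; python3 - <<'E'
from h import *
d=shot('wrist','w1'); print(np.round(d['extrinsics'],3).tolist())
E
```

```text
time_s: 1.4
ee_pos: [0.5108, 0.1653, 0.1705]
tcp_rot: [-179.9, -0.0, 85.8]
contact_force: [0.4, 0.8, 0.4]
width: 0.0854
[[0.997, -0.069, -0.023, 0.516], [-0.073, -0.953, -0.295, 0.241], [-0.001, 0.296, -0.955, 0.346], [0.0, 0.0, 0.0, 1.0]]
```

View pics/w1.png

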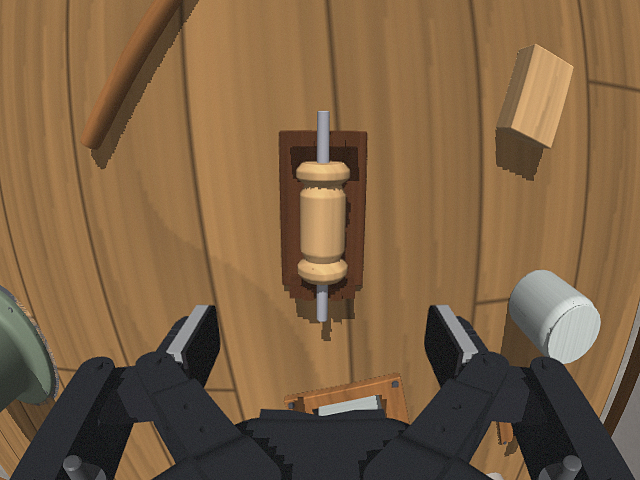

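Wrist view: blank is centred between the jaws, axle tips at (323,111) and (322,321), grip section around (323,222).

```bash
python3 - <<'E'
from h import *
d=load('w1')
a,b=onz(d,323,111,.045,1),onz(d,322,321,.045,1); print(a,b,np.linalg.norm(a-b),(a+b)/2,np.degrees(np.arctan2(*(a-b)[[1,0]])))
plan([.511,.164,.026],85.8)
E
```

```text
[0.51810563 0.25664167 0.045     ] [0.50380389 0.07174275 0.045     ] 0.18545120364013595 [0.51095476 0.16419221 0.045     ] 85.57703633826519
shift [ -1.6   0.5 144.7] turn [-0.001 -0.     0.   ] | now [0.5108 0.1656 0.1707] [-1.7996e+02 -1.0000e-02  8.5810e+01] F [-0.1 -0.3  0.2] w 0.0856 t 1.45
```

```bash
python3 -m inch '[[[0,0,0,-1.6,0.3,45,1],[0,0,0,-1.6,0.3,90,1],[0,0,0,-1.6,0.3,125,1],[0,0,0,-1.6,0.3,144,1],[0,0,0,-1.6,0.3,144,1],[0,0,0,-1.6,0.3,144,0],[0,0,0,-1.6,0.3,144,0],[0,0,0,-1.6,0.3,144,0],[0,0,0,-1.6,0.3,144,0],[0,0,0,-1.6,0.3,144,0],[0,0,0,-1.6,0.3,144,0],[0,0,0,-1.6,0.3,144,0]]]' 60; python3 -c "
from h import *
plan([.511,.164,.026],85.8)"
```

```text
time_s: 2.95
ee_pos: [0.5148, 0.1632, 0.03]
tcp_rot: [179.7, -0.0, 85.7]
contact_force: [-3.4, -1.8, 20.1]
width: -0.0001
shift [ 0.6 -3.8  3.9] turn [ 0.006 -0.    -0.002] | now [0.5148 0.1632 0.03  ] [ 1.7965e+02 -3.0000e-02  8.5680e+01] F [-3.4 -1.8 20.1] w -0.0001 t 2.95
```

The fingers shut fully with 20 N upward on the tool, so the grasp went wrong. Looking.

```bash
python3 - <<'E'
from h import *
d=shot('wrist','w2'); s=shot('side','s2')
cv2.imwrite('pics/s2c.png',cv2.resize(s['frame'][150:330,170:390],None,fx=3.3,fy=3.3,interpolation=cv2.INTER_CUBIC))
E
```

```text
(no output)
```

View pics/w2.png

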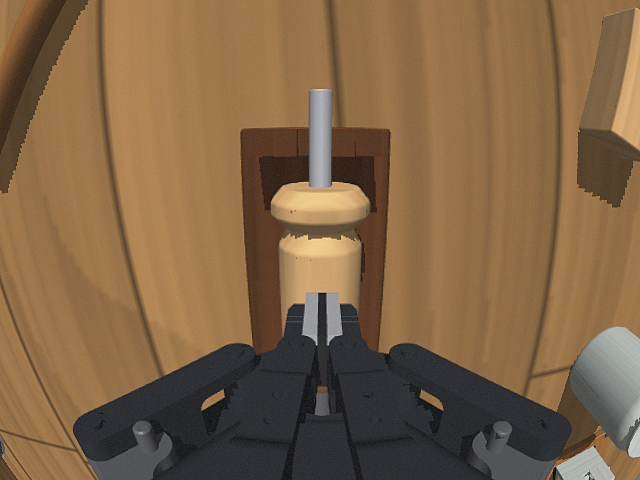

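View pics/s2c.png

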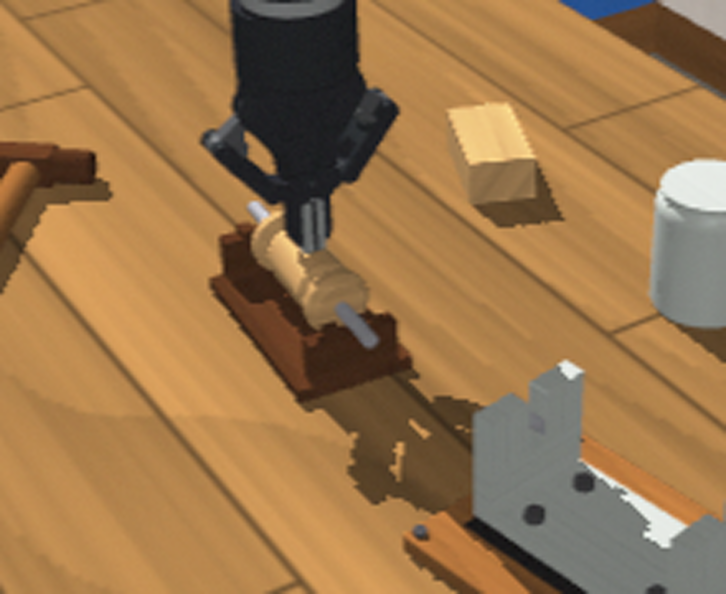

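```bash
python3 - <<'E'
from h import *
s=load('s2');w=load('w2')
for z in (.03,.045,.064,.08): 
    p=proj(s,[.5148,.1632,z]); print(z,p,(p[0]-170)*3.3,(p[1]-150)*3.3, proj(w,[.5148,.1632,z],1))
print(bot.read_state())
E
```

```text
0.03 (np.float64(264.217072203663), np.float64(237.42295309444958)) 310.9163382720879 288.4957452116836 (np.float64(322.3768562732888), np.float64(282.19228779547615))
0.045 (np.float64(263.85492120419735), np.float64(231.558423059035)) 309.72123997385125 269.1427960948155 (np.float64(322.61267931984503), np.float64(294.67620536804895))
0.064 (np.float64(263.3887275709497), np.float64(224.00906776653562)) 308.18280098413396 244.22992362956754 (np.float64(322.9686428610931), np.float64(313.5032165826972))
0.08 (np.float64(262.98951252460364), np.float64(217.5443372167357)) 306.865391331192 222.8963128152278 (np.float64(323.3317229772431), np.float64(332.6856575326979))
{'time_s': 3.05, 'joint_pos': array([ 9.78942534e+00,  2.72772381e+01, -2.54348849e+01,  3.69410495e+01,
       -5.77798014e-02,  1.04108579e+02]), 'joint_velocities': array([ 0.05032854, -0.00183162, -0.08140652, -0.04576435, -0.02014058,
        0.00815989]), 'joint_efforts': array([ 4.60016141e-01, -3.64813328e+01,  1.65593272e+01, -1.17490947e+00,
        3.75444470e-01,  4.97435351e-03]), 'ee_pos': array([0.51476627, 0.16316017, 0.02996846]), 'tcp_rot': array([ 1.79649550e+02, -2.85063802e-02,  8.56807585e+01]), 'contact_force': array([-2.01483393, -1.95649778, 19.35121688]), 'torque': array([-0.39325308,  0.55037957, -0.00752228]), 'width': 0.0002515219824419915}
```

```bash
python3 - <<'E'
from h import *
s=load('side0');w=load('wrist0')
for z in (.198,.211,.23,.245): print(z,proj(s,[.2239,.5018,z]),proj(w,[.2239,.5018,z],1))
r=R.from_euler('xyz',[-179.93,0,155.95],degrees=True)
for y in (.0425,-.0425): 
  for z in (0,-.013,-.035,-.05): 
    p=np.array([.2239,.5018,.1971])+r.apply([0.0,y,z]); print(y,z,proj(s,p),proj(w,p,1))
a=s['frame'][60:160,0:110];cv2.imwrite('pics/f0.png',cv2.resize(a,None,fx=6,fy=6,interpolation=cv2.INTER_CUBIC))
E
```

```text
0.198 (np.float64(66.54227288757468), np.float64(141.77412739033394)) (np.float64(320.7445289047728), np.float64(282.7299534404738))
0.211 (np.float64(65.02237458521475), np.float64(136.1513856987392)) (np.float64(320.63209791738586), np.float64(293.5426192641551))
0.23 (np.float64(62.767245726407566), np.float64(127.80871761716745)) (np.float64(320.4393081755538), np.float64(312.16793025393673))
0.245 (np.float64(60.95794415007174), np.float64(121.115351758323)) (np.float64(320.2573786068967), np.float64(329.8438589979304))
0.0425 0 (np.float64(70.73415475908669), np.float64(134.61695999854206)) (np.float64(402.18837811748034), np.float64(281.457687363655))
0.0425 -0.013 (np.float64(69.28560497207499), np.float64(129.11539869450183)) (np.float64(407.4086048259796), np.float64(291.9051215624457))
0.0425 -0.035 (np.float64(66.79472464016723), np.float64(119.65508813431775)) (np.float64(417.7892380787703), np.float64(312.92143721262))
0.0425 -0.05 (np.float64(65.06727519753679), np.float64(113.09427186588479)) (np.float64(426.23337879635915), np.float64(330.2633583341005))
-0.0425 0 (np.float64(62.30778812413132), np.float64(150.16929655131972)) (np.float64(239.41539934408428), np.float64(281.31082515044375))
-0.0425 -0.013 (np.float64(60.71647721306661), np.float64(144.42466637832229)) (np.float64(234.05908904848718), np.float64(291.7370864620628))
-0.0425 -0.035 (np.float64(57.97739246239854), np.float64(134.53657424266487)) (np.float64(223.41252901169634), np.float64(312.703279535237))
-0.0425 -0.05 (np.float64(56.07579038736054), np.float64(127.67179339981331)) (np.float64(214.75695372340357), np.float64(329.9957008025613))
```

View pics/f0.png

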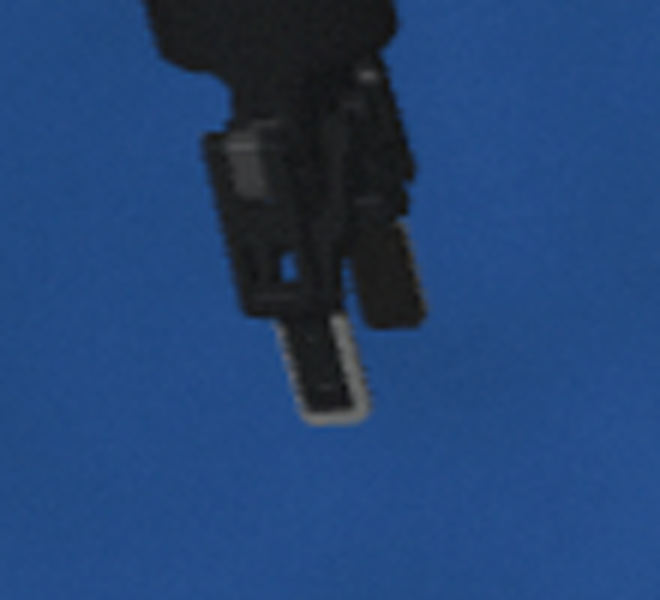

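The fingers closed on top of the blank. In both cameras the real fingertips sit about 34 mm above the reported TCP: start picture, open tips at side (56,129) and (66,114), and now the shut tips at side (264,225), z≈64 mm. The push at reported z=30 mm agrees with that. I'll allow for the 34 mm, back off, open and check.

```bash
python3 -m inch '[[[0,0,0,0,0,-25,0],[0,0,0,0,0,-50,0],[0,0,0,0,0,-60,0.5],[0,0,0,0,0,-60,1],[0,0,0,0,0,-60,1],[0,0,0,0,0,-60,1],[0,0,0,0,0,-60,1],[0,0,0,0,0,-60,1]]]'; python3 - <<'E'
from h import *
d=shot('wrist','w3'); s=shot('side','s3')
cv2.imwrite('pics/s3c.png',cv2.resize(s['frame'][100:290,170:390],None,fx=3.3,fy=3.3,interpolation=cv2.INTER_CUBIC))
plan([.511,.164,-.008],85.6)
E
```

```text
time_s: 4.05
ee_pos: [0.5116, 0.1631, 0.0864]
tcp_rot: [-180.0, 0.0, 85.7]
contact_force: [0.2, 0.4, -0.1]
width: 0.085
shift [ 0.8 -0.7 94.6] turn [-0.     0.     0.002] | now [0.5117 0.1632 0.0866] [-179.99    0.     85.7 ] F [0.5 0.4 0.7] w 0.0854 t 4.15
```

View pics/w3.png

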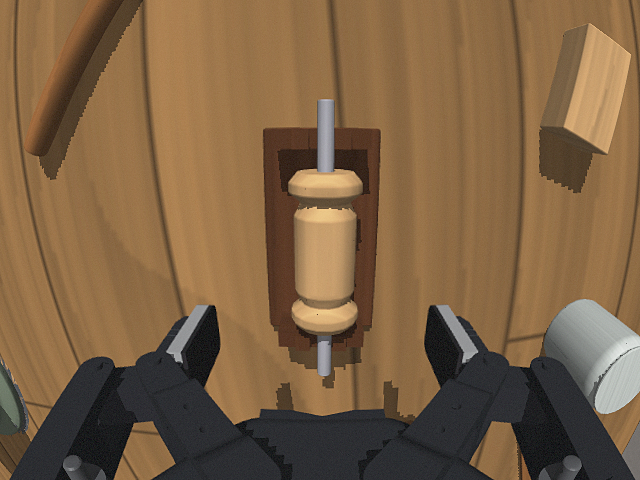

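View pics/s3c.png

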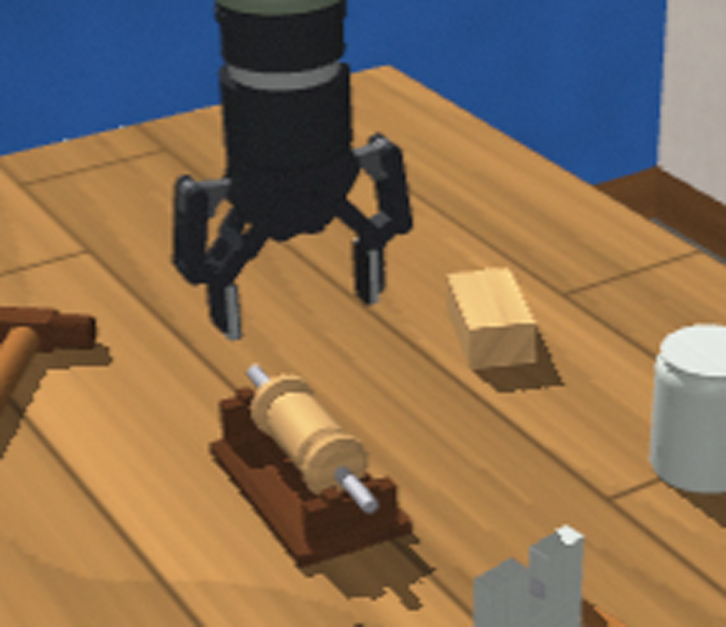

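Blank still lies in its rack: wrist axle tips (326,100) and (324,375). Jaws are open well above it. I re-measure quickly, then descend 94 mm in two steps, feeling for contact.

```bash
python3 - <<'E'
from h import *
d=load('w3')
a,b=onz(d,326,100,.045,1),onz(d,324,375,.045,1); print(a,b,np.linalg.norm(a-b),(a+b)/2,np.degrees(np.arctan2(*(a-b)[[1,0]])))
E
python3 -m inch '[[[0,0,0,0.5,-0.3,40,1],[0,0,0,0.5,-0.3,60,1],[0,0,0,0.5,-0.3,75,1],[0,0,0,0.5,-0.3,88,1],[0,0,0,0.5,-0.3,93,1],[0,0,0,0.5,-0.3,93,1]]]'
```

```text
[0.52067612 0.2565562  0.045     ] [0.50607676 0.0713551  0.045     ] 0.1857756441713058 [0.51337644 0.16395565 0.045     ] 85.49270958950403
time_s: 4.9
ee_pos: [0.5116, 0.1637, -0.0063]
tcp_rot: [-180.0, -0.0, 85.7]
contact_force: [0.3, -0.2, 0.3]
width: 0.0852
```

```bash
python3 -m inch '[[[0,0,0,0,1,0,1],[0,0,0,0,1,0,0.4],[0,0,0,0,1,0,0.3],[0,0,0,0,1,0,0],[0,0,0,0,1,0,0],[0,0,0,0,1,0,0],[0,0,0,0,1,0,0],[0,0,0,0,1,0,0]]]' 60; python3 - <<'E'
from h import *
d=shot('wrist','w4'); s=shot('side','s4')
cv2.imwrite('pics/s4c.png',cv2.resize(s['frame'][100:290,170:390],None,fx=3.3,fy=3.3,interpolation=cv2.INTER_CUBIC))
E
```

```text
time_s: 5.9
ee_pos: [0.5127, 0.1637, -0.0059]
tcp_rot: [180.0, -0.0, 85.7]
contact_force: [-1.8, 0.2, 5.0]
width: 0.0362
```

View pics/w4.png

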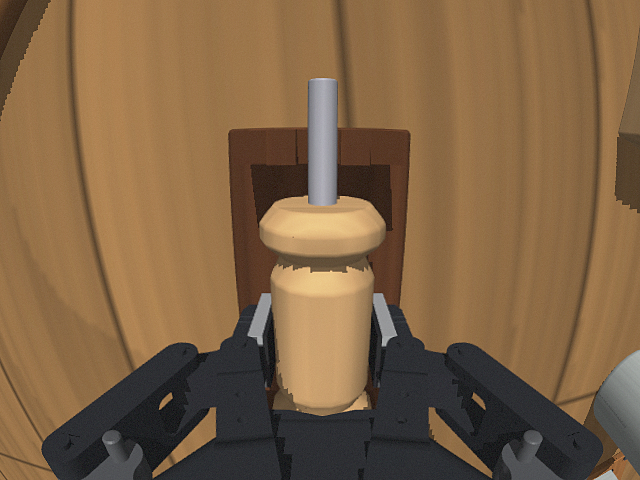

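View pics/s4c.png

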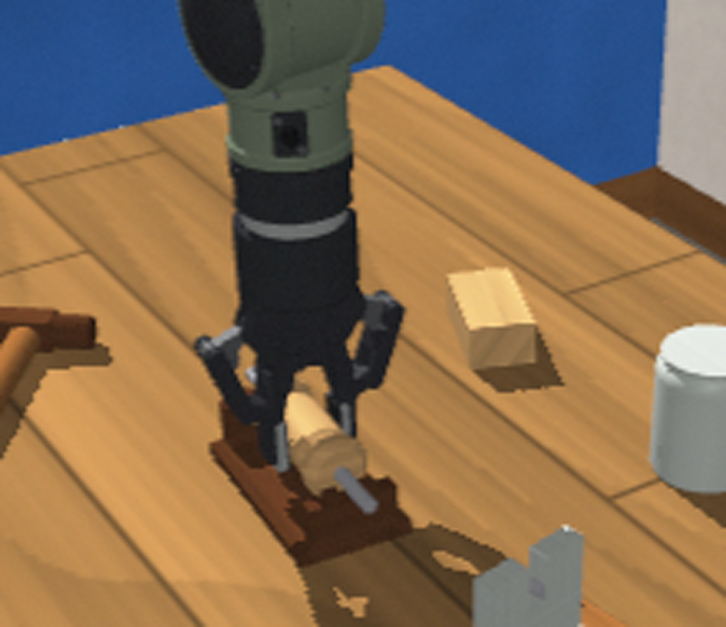

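The grip holds at width 36 mm. Lifting straight up first.

```bash
python3 -m inch '[[[0,0,0,0,0,-10,0],[0,0,0,0,0,-30,0],[0,0,0,0,0,-60,0],[0,0,0,0,0,-95,0],[0,0,0,0,0,-125,0],[0,0,0,0,0,-130,0],[0,0,0,0,0,-130,0],[0,0,0,0,0,-130,0]]]'; python3 - <<'E'
from h import *
d=shot('wrist','w5'); plan([.43,-.20,.125],100.3)
E
```

```text
time_s: 7.0
ee_pos: [0.5113, 0.1634, 0.1221]
tcp_rot: [-179.8, 0.0, 85.7]
contact_force: [-0.8, 0.0, -2.9]
width: 0.0361
shift [-368.5  -53.9   -2.4] turn [-0.003  0.    -0.255] | now [0.5113 0.1634 0.1222] [-1.7984e+02  4.0000e-02  8.5700e+01] F [ 0.2  0.  -1.9] w 0.0364 t 7.05
```

View pics/w5.png

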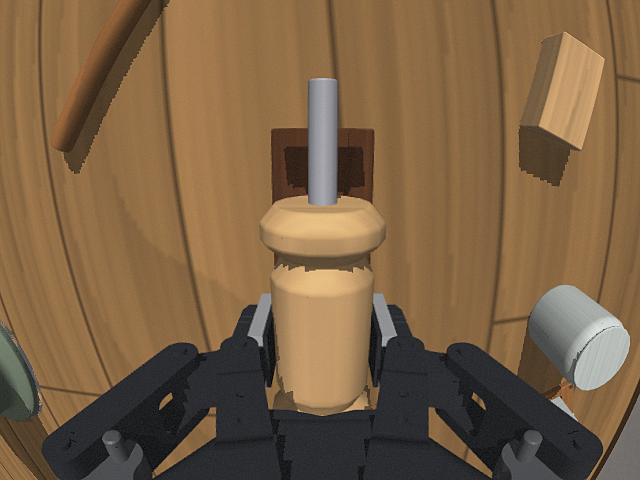

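Blank is held and hasn't slipped (axle tip at (323,78), same as before the lift). Now to a vantage point on the cradle's -x side.

```bash
python3 -m inch '[[[0,0,-0.05,-40,-6,-5,0],[0,0,-0.1,-90,-14,-10,0],[0,0,-0.15,-145,-22,-15,0],[0,0,-0.2,-200,-30,-15,0],[0,0,-0.25,-255,-38,-15,0],[0,0,-0.255,-310,-46,-15,0],[0,0,-0.255,-355,-52,-15,0],[0,0,-0.255,-368,-54,-15,0],[0,0,-0.255,-368,-54,-15,0],[0,0,-0.255,-368,-54,-15,0]]]'; python3 - <<'E'
from h import *
d=shot('wrist','w6'); s=shot('side','s6'); plan([.43,-.20,.125],100.3)
E
```

```text
time_s: 8.3
ee_pos: [0.4309, -0.1978, 0.1382]
tcp_rot: [-180.0, -0.1, 100.4]
contact_force: [0.7, 1.1, -3.3]
width: 0.0361
shift [-1.9 -1.6 13.5] turn [-0.    -0.001  0.002] | now [ 0.4312 -0.1979  0.1385] [-1.7999e+02 -4.0000e-02  1.0043e+02] F [ 0.   0.9 -2.2] w 0.0363 t 8.4
```

View pics/w6.png

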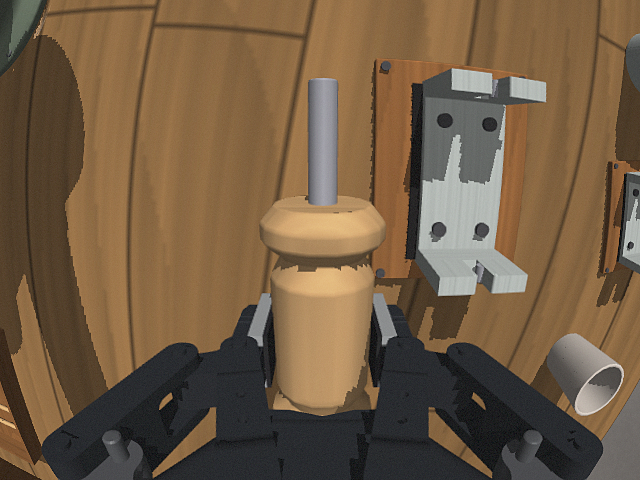

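View pics/s6.png

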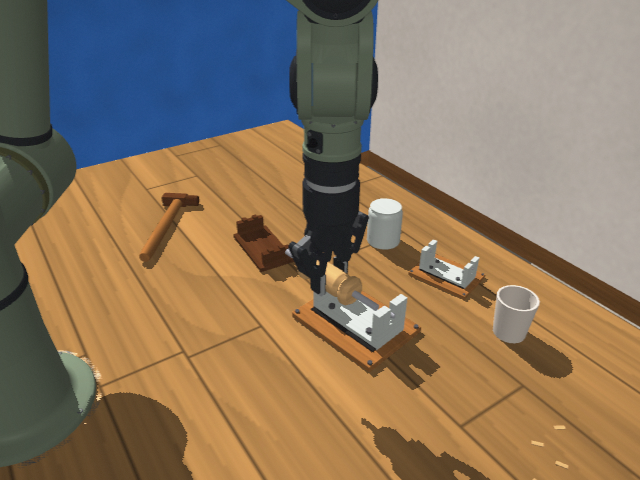

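Excellent view: both slots are visible, +y plate near (495,85) and -y plate near (482,275). Enlarging for the corner pixels.

```bash
python3 - <<'E'
from h import *
d=load('w6'); f=d['frame']
A=cv2.resize(f[55:125,400:560],None,fx=5,fy=5,interpolation=cv2.INTER_CUBIC)
B=cv2.resize(f[235:305,400:560],None,fx=5,fy=5,interpolation=cv2.INTER_CUBIC)
cv2.imwrite('pics/w6c.png',np.vstack([A[:290],B[:310]]))
A=f[50:290,365:560]; 
E
```

```text
(no output)
```

View pics/w6c.png

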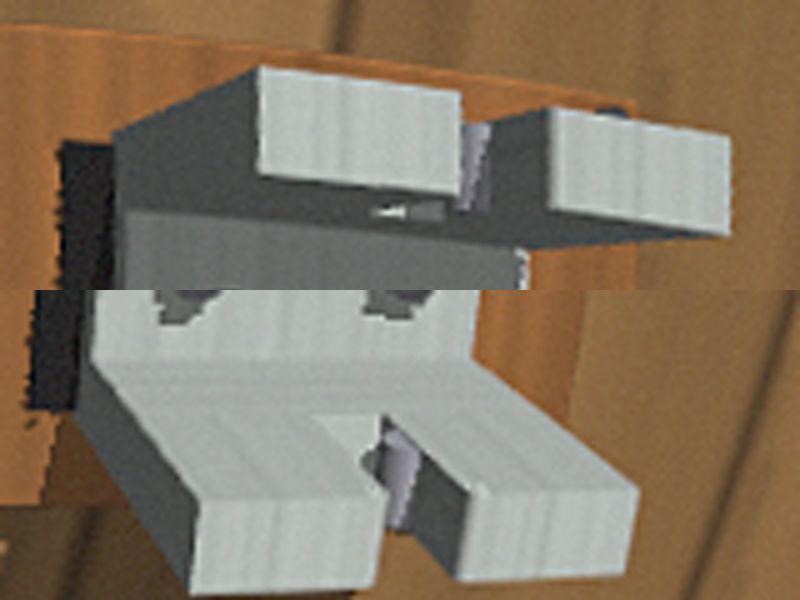

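```bash
python3 - <<'E'
from h import *
d=load('w6')
P=lambda u,v:onz(d,400+(u+.5)/5-.5,55+(v+.5)/5-.5,.085,1)
Q=lambda u,v:onz(d,400+(u+.5)/5-.5,235+(v-290+.5)/5-.5,.085,1)
a=np.array([P(259,67),P(258,175),P(460,92),P(460,195),P(551,108),P(551,208),P(730,137),P(730,234)])
b=np.array([Q(200,499),Q(190,593),Q(384,495),Q(374,587),Q(473,490),Q(458,580),Q(638,488),Q(623,574)])
for n,q in (('A',a),('B',b)):
    m=[q[i:i+2].mean(0) for i in (0,2,4,6)]
    print(n,'ends mid',(m[0]+m[3])/2,'slot mid',(m[1]+m[2])/2,'w',np.linalg.norm(m[0]-m[3]),'gap',np.linalg.norm(m[1]-m[2]),'xdir',np.degrees(np.arctan2(*(m[3]-m[0])[[1,0]])),'thick',[round(np.linalg.norm(q[i]-q[i+1]),4) for i in (0,2,4,6)])
sa=(a[2:6].mean(0)+0*a[0]);sb=b[2:6].mean(0)
print('slots',sa,sb,'mid',(sa+sb)/2,np.linalg.norm(sa-sb),'ydir',np.degrees(np.arctan2(*(sa-sb)[[1,0]])))
st=bot.read_state(); tz=st['ee_pos'][2]; r=R.from_euler('xyz',st['tcp_rot'],degrees=True)
t=onz(d,323,78,tz+.051,1); print('axle tip tool mm',1000*r.inv().apply(t-st['ee_pos']))
for z in(.045,.051,.057):
  tt=onz(d,323,78,tz+z,1); print(z,1000*r.inv().apply(tt-st['ee_pos']), 1000*r.inv().apply(onz(d,322.5,203,tz+z,1)-st['ee_pos']))
# bed corners seen
for u,v in ((377,60),(376,278),(409,279)): print(onz(d,u,v,.012,1))
E
```

```text
A ends mid [ 0.52563242 -0.06598102  0.085     ] slot mid [ 0.52517797 -0.06614906  0.085     ] w 0.07182967931800807 gap 0.013825026341809214 xdir 10.793016834584833 thick [np.float64(0.0142), np.float64(0.0139), np.float64(0.0137), np.float64(0.0138)]
B ends mid [ 0.55097625 -0.20306789  0.085     ] slot mid [ 0.55060625 -0.20293469  0.085     ] w 0.07162587193958413 gap 0.01410963716403085 xdir 10.354356558791473 thick [np.float64(0.0144), np.float64(0.0144), np.float64(0.0142), np.float64(0.0141)]
slots [ 0.52517797 -0.06614906  0.085     ] [ 0.55060625 -0.20293469  0.085     ] mid [ 0.53789211 -0.13454187  0.085     ] 0.13912910144514778 ydir 100.53100445098084
axle tip tool mm [ 9.38954762e+01  8.46211775e-02 -5.09374864e+01]
0.045 [ 94.74175151   0.10145422 -44.93692528] [ 50.40507182  -0.06044358 -44.96642008]
0.051 [ 9.38954762e+01  8.46211775e-02 -5.09374864e+01] [ 51.59765451  -0.06983162 -50.96562489]
0.057 [ 9.30492009e+01  6.77881384e-02 -5.69380476e+01] [ 52.7902372   -0.07921966 -56.9648297 ]
[ 0.44978908 -0.05703893  0.012     ]
[ 0.48724165 -0.23915301  0.012     ]
[ 0.51723875 -0.23502461  0.012     ]
```

Both slots are measured: gap mid (0.5379,-0.1345), axle direction 100.5°, and plate width 71.7 mm against the nominal 72. The axle in the gripper is at tool y≈0, 51 mm behind the reported TCP, with its middle at tool x≈+1.9 mm.

```bash
python3 -c "
from h import *
plan([.5382,-.1364,.125],100.5)"
```

```text
shift [ 41.1 116.4  13.5] turn [-0.    -0.001 -0.001] | now [ 0.4312 -0.1979  0.1385] [-1.7999e+02 -4.0000e-02  1.0043e+02] F [ 0.   0.9 -2.2] w 0.0363 t 8.4
```

```bash
python3 -m inch '[[[0,0,0,10,30,0,0],[0,0,0,24,70,0,0],[0,0,0,36,102,0,0],[0,0,-0.001,41,116.4,5,0],[0,0,-0.001,41,116.4,13,0],[0,0,-0.001,41,116.4,13,0],[0,0,-0.001,41,116.4,13,0],[0,0,-0.001,41,116.4,13,0]]]'; python3 - <<'E'
from h import *
d=shot('wrist','w7'); s=shot('side','s7');t=shot('top','t7'); plan([.5382,-.1364,.059],100.5)
cv2.imwrite('pics/s7c.png',cv2.resize(s['frame'][190:370,250:470],None,fx=3.3,fy=3.3,interpolation=cv2.INTER_CUBIC))
E
```

```text
time_s: 9.4
ee_pos: [0.5379, -0.1387, 0.126]
tcp_rot: [180.0, 0.0, 100.3]
contact_force: [0.1, 0.4, -2.8]
width: 0.0363
shift [ 2.1  0.4 67. ] turn [ 0.     0.    -0.003] | now [ 0.5382 -0.1385  0.126 ] [1.7998e+02 1.0000e-02 1.0033e+02] F [ 0.   0.1 -2.9] w 0.0363 t 9.55
```

View pics/w7.png

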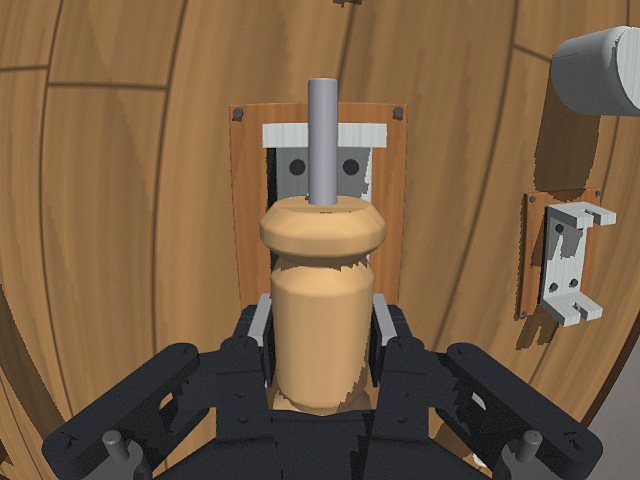

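View pics/s7c.png

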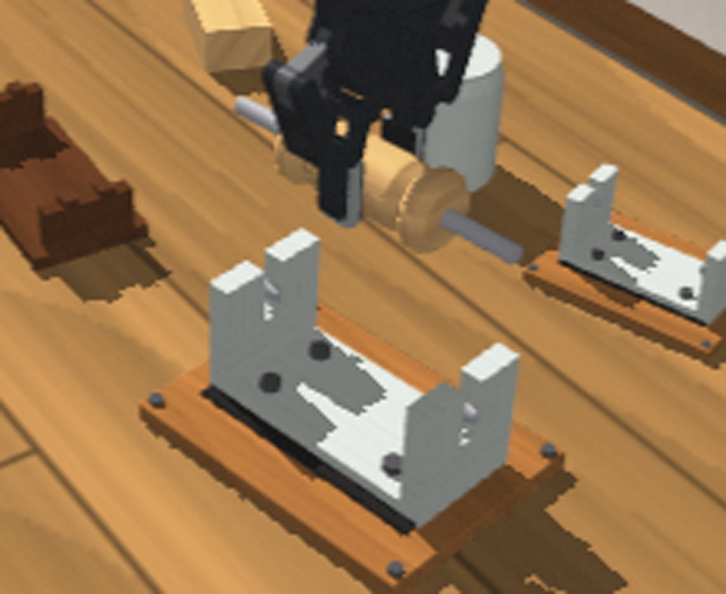

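```bash
python3 - <<'E'
from h import *
s=load('s7'); p=np.array([.5382,-.1385,.126]); r=R.from_euler('xyz',[180,0,100.33],degrees=True)
for x in (93.9,-90.1):
    q=proj(s,p+r.apply([x/1000,0,-.051])); print((q[0]-250)*3.3,(q[1]-190)*3.3)
E
```

```text
236.6654808067906 102.02202253750217
513.6858559549914 251.934121705451
```

The predicted tip projections match the side picture within 6 crop pixels (under 2 real ones), so the axle is level at the assumed height. Plates straddle the axle symmetrically in the wrist view (263..386, axle at 323). Descending to just above the slots.

```bash
python3 -m inch '[[[0,0,-0.003,2,0.5,25,0],[0,0,-0.003,2,0.5,50,0],[0,0,-0.003,2,0.5,65,0],[0,0,-0.003,2,0.5,74,0],[0,0,-0.003,2,0.5,74,0],[0,0,-0.003,2,0.5,74,0]]]'; python3 - <<'E'
from h import *
d=shot('wrist','w8'); s=shot('side','s8'); plan([.5382,-.1364,.024],100.5)
cv2.imwrite('pics/s8c.png',cv2.resize(s['frame'][190:370,250:470],None,fx=3.3,fy=3.3,interpolation=cv2.INTER_CUBIC))
E
```

```text
time_s: 10.3
ee_pos: [0.5391, -0.1363, 0.0524]
tcp_rot: [179.9, 0.0, 100.5]
contact_force: [0.0, -0.5, -2.0]
width: 0.0367
shift [ 0.1 -0.9 28.5] turn [0.001 0.001 0.001] | now [ 0.5391 -0.1363  0.0525] [1.7993e+02 5.0000e-02 1.0054e+02] F [-0.2  0.7 -2.4] w 0.0362 t 10.4
```

View pics/w8.png

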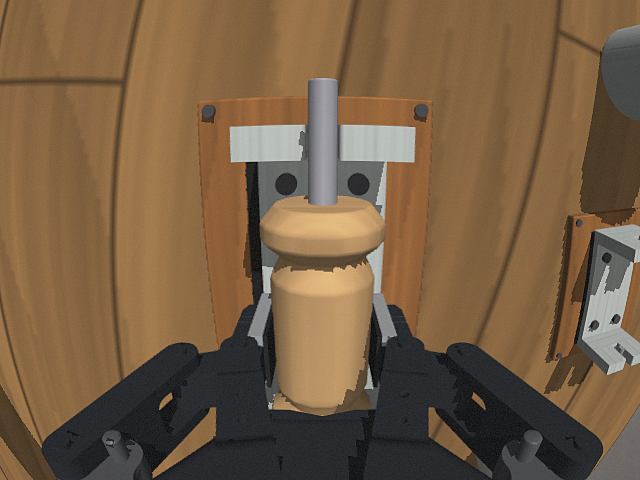

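View pics/s8c.png

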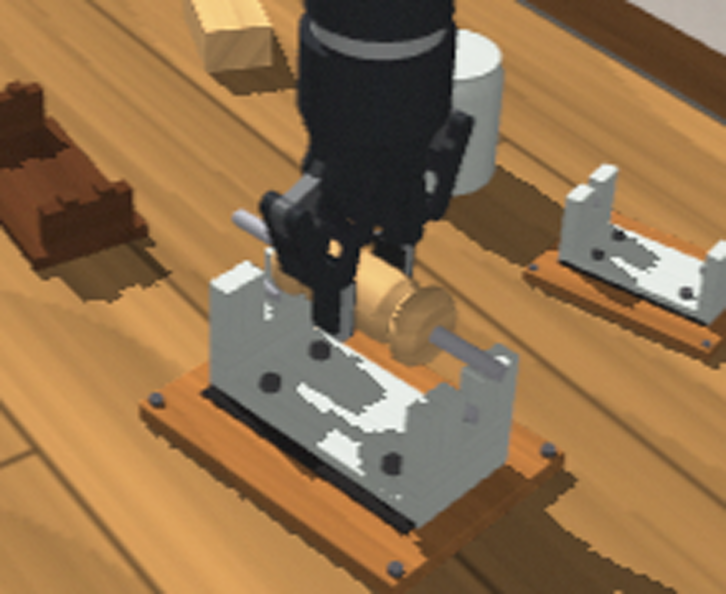

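The axle sits just above the slots, plate edges (230..414, mid 322) against axle 323. Lowering slowly, with 0.7 mm towards -y of the tool.

```bash
python3 -m inch '[[[0,0,0,0,-0.7,4,0],[0,0,0,0,-0.7,8,0],[0,0,0,0,-0.7,11,0],[0,0,0,0,-0.7,13,0],[0,0,0,0,-0.7,15,0],[0,0,0,0,-0.7,17,0],[0,0,0,0,-0.7,18,0],[0,0,0,0,-0.7,18,0]]]'; python3 -c "
from h import *
plan([.5382,-.1364,.024],100.5)"
```

```text
time_s: 11.4
ee_pos: [0.5377, -0.1362, 0.0336]
tcp_rot: [-180.0, -0.0, 100.5]
contact_force: [-0.2, 0.5, -2.2]
width: 0.0363
shift [-0.3  0.5  9.6] turn [-0.    -0.     0.001] | now [ 0.5377 -0.1362  0.0336] [-180.     -0.    100.54] F [-0.2  0.5 -2.2] w 0.0363 t 11.4
```

No contact force with the axis 85 mm up, so the axle has passed the lip tops. Continuing.

```bash
python3 -m inch '[[[0,0,0,0,0,2,0],[0,0,0,0,0,4,0],[0,0,0,0,0,6,0],[0,0,0,0,0,8,0],[0,0,0,0,0,10,0],[0,0,0,0,0,12,0],[0,0,0,0,0,13,0],[0,0,0,0,0,13,0]]]'; python3 - <<'E'
from h import *
d=shot('wrist','w9'); s=shot('side','s9'); plan([.5382,-.1364,.015],100.5)
cv2.imwrite('pics/s9c.png',cv2.resize(s['frame'][190:370,250:470],None,fx=3.3,fy=3.3,interpolation=cv2.INTER_CUBIC))
E
```

```text
time_s: 12.4
ee_pos: [0.5377, -0.1362, 0.0206]
tcp_rot: [-180.0, -0.0, 100.5]
contact_force: [-1.2, 0.5, -2.8]
width: 0.0362
shift [-0.3  0.4  5.7] turn [0.    0.    0.001] | now [ 0.5377 -0.1362  0.0207] [180.     0.   100.54] F [ 1.1 -0.1 -3.5] w 0.0367 t 12.5
```

View pics/w9.png

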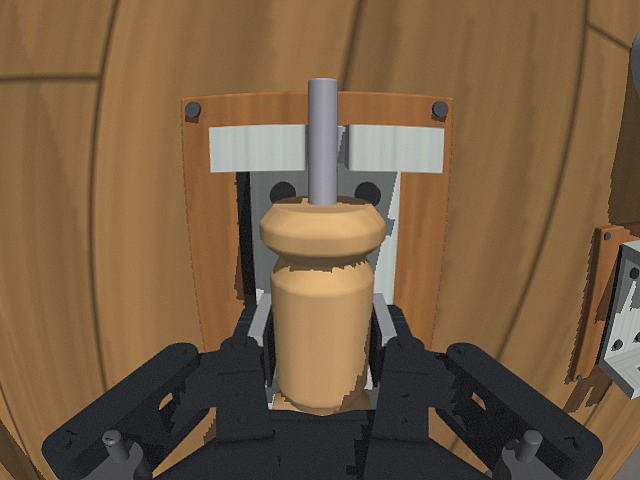

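View pics/s9c.png

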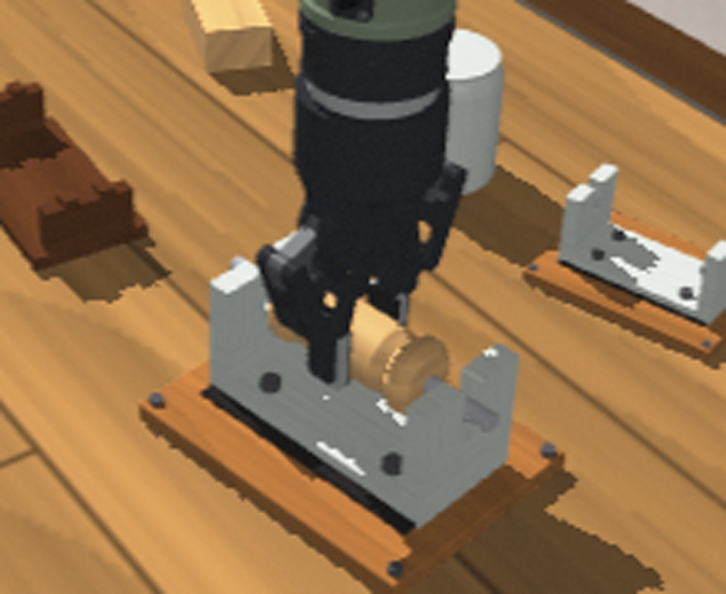

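The axle is inside both slots: wrist gap 305..349, axle 309..338, about 1 mm towards the -x wall. I shift +0.7 mm and feel for the keepers.

```bash
python3 -m inch '[[[0,0,0,0,0.7,0,0],[0,0,0,0,0.7,1,0],[0,0,0,0,0.7,2,0],[0,0,0,0,0.7,3,0],[0,0,0,0,0.7,4,0],[0,0,0,0,0.7,5,0],[0,0,0,0,0.7,5.5,0],[0,0,0,0,0.7,5.5,0]]]'; python3 -c "
from h import *
plan([.5382,-.1364,.004],100.5);print(bot.read_state()['torque'])"
```

```text
time_s: 13.5
ee_pos: [0.5381, -0.1361, 0.0154]
tcp_rot: [-180.0, 0.0, 100.5]
contact_force: [-2.1, -0.3, 3.2]
width: 0.0364
shift [-0.3  0.  11.4] turn [-0.     0.     0.001] | now [ 0.5381 -0.1361  0.0154] [-1.7997e+02  1.0000e-02  1.0054e+02] F [-2.1 -0.3  3.2] w 0.0364 t 13.5
[-0.03522187  0.54476606  0.00248285]
```

Keepers felt: +5.5 N change at axis 66 mm, as expected. Pressing on in small steps.

```bash
python3 -m inch '[[[0,0,0,0,0,0.7,0],[0,0,0,0,0,1.4,0],[0,0,0,0,0,2,0],[0,0,0,0,0,2,0]]]'; python3 -c "
from h import *
plan([.5382,-.1364,.004],100.5);print(bot.read_state()['torque'])"
```

```text
time_s: 14.0
ee_pos: [0.5378, -0.1362, 0.013]
tcp_rot: [-179.9, 0.0, 100.5]
contact_force: [-4.5, -2.2, 3.1]
width: 0.0362
shift [-0.3  0.4  9. ] turn [-0.001  0.     0.001] | now [ 0.5378 -0.1362  0.013 ] [-1.7993e+02  1.0000e-02  1.0053e+02] F [-4.5 -2.2  3.1] w 0.0362 t 14.0
[-0.25099614  0.96897678  0.00610942]
```

```bash
python3 -m inch '[[[0,0,0,0,0,0.7,0],[0,0,0,0,0,1.4,0],[0,0,0,0,0,2,0],[0,0,0,0,0,2,0]]]'; python3 -c "
from h import *
plan([.5382,-.1364,.004],100.5);print(bot.read_state()['torque'])"
```

```text
time_s: 14.5
ee_pos: [0.5377, -0.136, 0.0107]
tcp_rot: [-179.9, -0.0, 100.5]
contact_force: [-5.0, -1.7, 0.3]
width: 0.0362
shift [-0.5  0.5  6.7] turn [-0.001 -0.     0.001] | now [ 0.5377 -0.136   0.0107] [-1.7992e+02 -2.0000e-02  1.0054e+02] F [-5.  -1.7  0.3] w 0.0362 t 14.5
[-0.27141362  0.98938663  0.01984298]
```

```bash
python3 -m inch '[[[0,0,0,0,0,0.8,0],[0,0,0,0,0,1.6,0],[0,0,0,0,0,2.4,0],[0,0,0,0,0,3,0],[0,0,0,0,0,3,0]]]'; python3 -c "
from h import *
plan([.5382,-.1364,.004],100.5);print(bot.read_state()['torque'])"
```

```text
time_s: 15.12
ee_pos: [0.5377, -0.1358, 0.0076]
tcp_rot: [-179.9, -0.0, 100.5]
contact_force: [-5.1, -0.5, -2.3]
width: 0.0364
shift [-0.7  0.4  3.6] turn [-0.001 -0.001  0.001] | now [ 0.5377 -0.1358  0.0076] [-1.7993e+02 -4.0000e-02  1.0054e+02] F [-5.1 -0.5 -2.3] w 0.0364 t 15.125
[-0.19076906  1.03172041 -0.00523798]
```

```bash
python3 -m inch '[[[0,0,0,0,0,0.8,0],[0,0,0,0,0,1.6,0],[0,0,0,0,0,2.4,0],[0,0,0,0,0,3,0],[0,0,0,0,0,3.6,0],[0,0,0,0,0,3.6,0]]]'; python3 -c "
from h import *
plan([.5382,-.1364,.004],100.5);print(bot.read_state()['torque'])"
```

```text
time_s: 15.88
ee_pos: [0.5383, -0.1359, 0.0045]
tcp_rot: [-180.0, -0.0, 100.5]
contact_force: [-4.1, -0.5, -3.4]
width: 0.0362
shift [-0.5 -0.2  0.5] turn [-0.    -0.     0.001] | now [ 0.5383 -0.1359  0.0045] [-1.8000e+02 -1.0000e-02  1.0055e+02] F [-4.1 -0.5 -3.4] w 0.0362 t 15.875
[-0.08825124  0.87063922  0.07831855]
```

```bash
python3 -m inch '[[[0,0,0,0,0,0.6,0],[0,0,0,0,0,1.2,0],[0,0,0,0,0,1.6,0],[0,0,0,0,0,1.6,0]]]'; python3 -c "
from h import *
plan([.5382,-.1364,.004],100.5);print(bot.read_state()['torque'])"
```

```text
time_s: 16.38
ee_pos: [0.5385, -0.1359, 0.0035]
tcp_rot: [180.0, -0.0, 100.5]
contact_force: [-6.4, 1.2, 2.5]
width: 0.0362
shift [-0.4 -0.3 -0.5] turn [ 0.    -0.     0.001] | now [ 0.5385 -0.1359  0.0035] [179.98  -0.   100.55] F [-6.4  1.2  2.5] w 0.0362 t 16.375
[ 1.21853951e-01  1.18034853e+00 -5.95734394e-04]
```

```bash
python3 -m inch '[[[0,0,0,0,0,0.5,0],[0,0,0,0,0,1.0,0],[0,0,0,0,0,1.4,0],[0,0,0,0,0,1.4,0]]]'; python3 - <<'E'
from h import *
plan([.5382,-.1364,.004],100.5);print(bot.read_state()['torque'])
d=shot('wrist','w10'); s=shot('side','s10')
cv2.imwrite('pics/s10c.png',cv2.resize(s['frame'][190:370,250:470],None,fx=3.3,fy=3.3,interpolation=cv2.INTER_CUBIC))
E
```

```text
time_s: 16.88
ee_pos: [0.5385, -0.136, 0.0028]
tcp_rot: [180.0, 0.0, 100.5]
contact_force: [-7.9, 1.8, 7.3]
width: 0.0363
shift [-0.3 -0.4 -1.2] turn [0.001 0.    0.001] | now [ 0.5385 -0.136   0.0028] [1.7997e+02 2.0000e-02 1.0055e+02] F [-7.9  1.8  7.3] w 0.0363 t 16.875
[0.2630834  1.47646912 0.02592486]
```

View pics/w10.png

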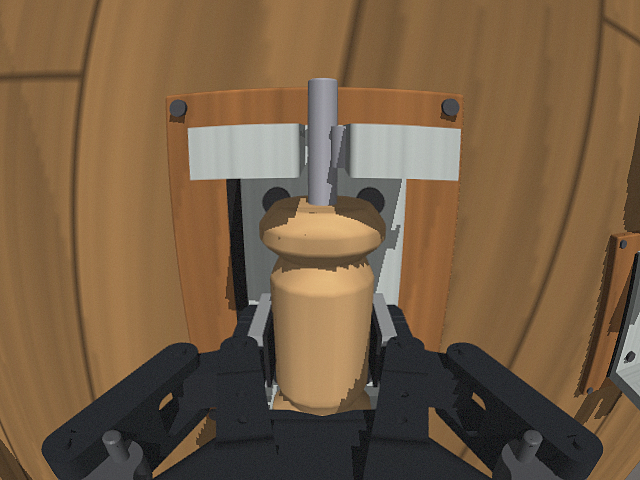

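View pics/s10c.png

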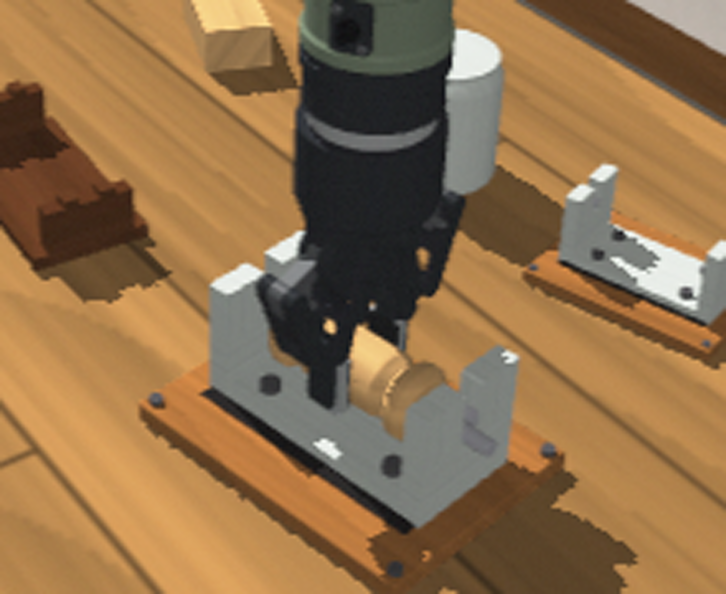

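Seated: axis about 54 mm up with ~10 N net push, and stiff. I relax the push and the side load, then open.

```bash
python3 -m inch '[[[0,0,0,0,-1,-1.2,0],[0,0,0,0,-1.4,-2,0],[0,0,0,0,-1.4,-2,0],[0,0,0,0,-1.4,-2,0.5],[0,0,0,0,-1.4,-2,0.6],[0,0,0,0,-1.4,-2,0.9],[0,0,0,0,-1.4,-2,0.9],[0,0,0,0,-1.4,-2,0.9],[0,0,0,0,-1.4,-2,0.9]]]'; python3 -c "
from h import *
plan([.5382,-.1364,.15],100.5)"
```

```text
time_s: 18.1
ee_pos: [0.537, -0.1363, 0.0036]
tcp_rot: [180.0, 0.0, 100.5]
contact_force: [-0.2, 0.4, 0.3]
width: 0.0768
shift [  -0.3    1.1 -146.4] turn [0.    0.    0.001] | now [ 0.537  -0.1363  0.0036] [180.     0.   100.54] F [-0.2  0.4  0.3] w 0.0768 t 18.1
```

```bash
python3 -m inch '[[[0,0,0,0,0,-10,0.9],[0,0,0,0,0,-40,0.9],[0,0,0,0,0,-80,0.9],[0,0,0,0,-20,-120,0.9],[0,0,0,-40,-80,-145,0.9],[0,0,0,-60,-110,-150,0.9],[0,0,0,-64,-116,-150,0.9],[0,0,0,-64,-116,-150,0.9],[0,0,0,-64,-116,-150,0.9]]]'; python3 - <<'E'
from h import *
d=shot('wrist','w11'); s=shot('side','s11'); t=shot('top','t11')
cv2.imwrite('pics/s11c.png',cv2.resize(s['frame'][190:370,250:470],None,fx=3.3,fy=3.3,interpolation=cv2.INTER_CUBIC))
plan([.5382,-.1364,.15],100.5)
E
```

```text
time_s: 19.23
ee_pos: [0.4353, -0.2196, 0.1533]
tcp_rot: [180.0, -0.0, 100.6]
contact_force: [0.4, -0.4, -0.9]
width: 0.0767
shift [ 62.7 116.6   3.2] turn [-0.    -0.001  0.002] | now [ 0.4352 -0.2196  0.1532] [-1.7998e+02 -4.0000e-02  1.0064e+02] F [ 0.3  0.6 -0.2] w 0.0769 t 19.375
```

View pics/w11.png

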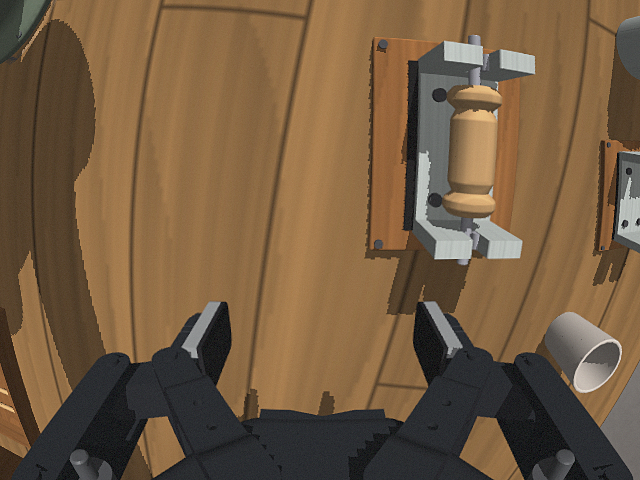

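View pics/s11c.png

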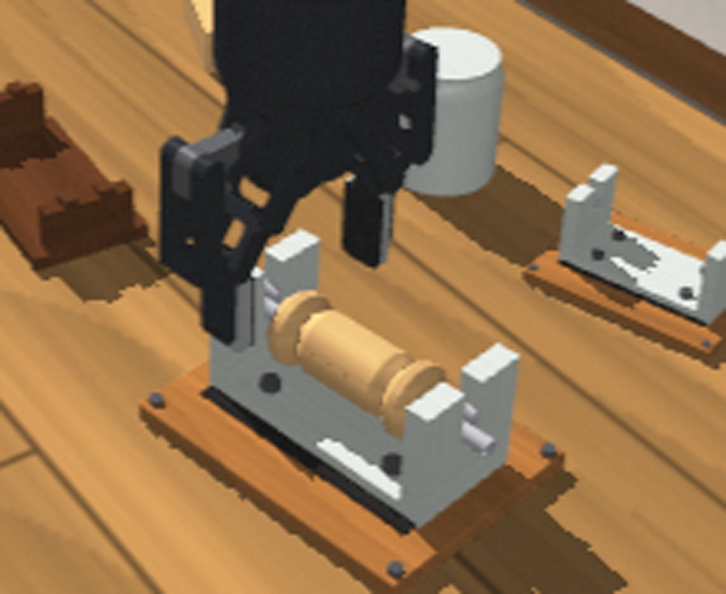

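```bash
python3 - <<'E'
from h import *
w,s,t=load('w11'),load('s11'),load('t11')
f=w['frame']
A=cv2.resize(f[25:95,430:540],None,fx=5,fy=5,interpolation=cv2.INTER_CUBIC);B=cv2.resize(f[200:270,430:540],None,fx=5,fy=5,interpolation=cv2.INTER_CUBIC)
cv2.imwrite('pics/w11c.png',np.vstack([A[:300],B[50:]]))
C=cv2.resize(t['frame'][220:300,360:470],None,fx=7,fy=7,interpolation=cv2.INTER_CUBIC); cv2.imwrite('pics/t11c.png',C)
E
```

```text
(no output)
```

View pics/w11c.png

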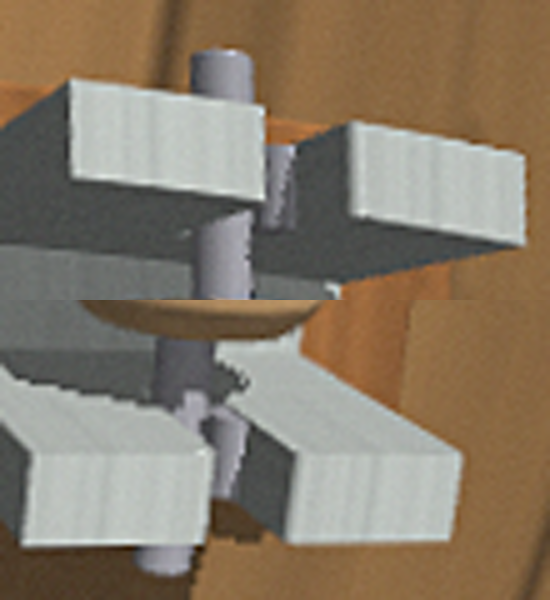

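View pics/t11c.png

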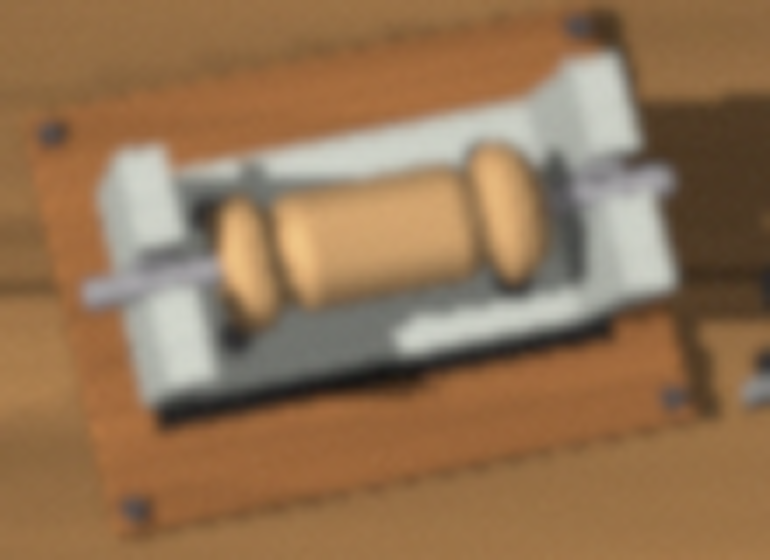

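View pics/t11.png

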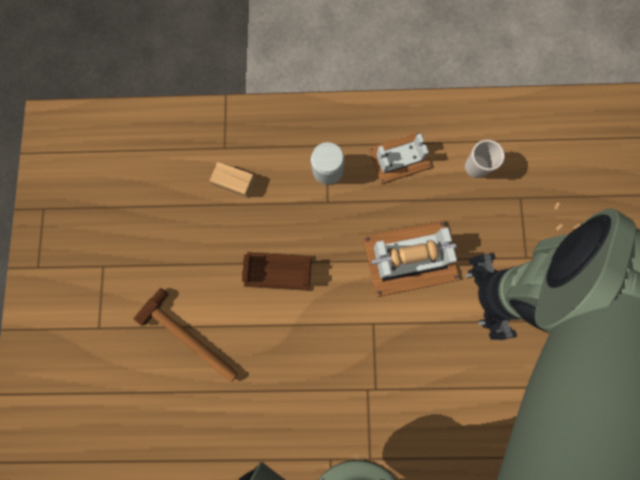

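```bash
python3 - <<'E'
from h import *
w,s,t=load('w11'),load('s11'),load('t11')
def tri(rs):
    M=0;b=0
    for o,r in rs:
        r=r/np.linalg.norm(r);P=np.eye(3)-np.outer(r,r);M=M+P;b=b+P@o
    x=np.linalg.solve(M,b); return np.round(x,4),[round(1000*np.linalg.norm((np.eye(3)-np.outer(r,r)/(r@r))@(x-o)),1) for o,r in rs]
print('A',tri([ray(w,474.4,35.4,1),ray(t,372.1,262.3)]))
print('B wt',tri([ray(w,463,264.4,1),ray(t,456.6,245.6)]),'ws',tri([ray(w,463,264.4,1),ray(s,398.5,323.3)]),'st',tri([ray(s,398.5,323.3),ray(t,456.6,245.6)]))
# plane through the slots, wrist rays -> height
m=np.array([.5379,-.1345,0]);n=R.from_euler('z',100.53-90,degrees=True).apply([1,0,0])
for nm,d,u,v,fi in (('A w',w,474.4,35.4,1),('B w',w,463,264.4,1),('B s',s,398.5,323.3,0)):
    o,r=ray(d,u,v,fi); print(nm,o+r*((m-o)@n)/(r@n))
a,b=onz(t,372.1,262.3,.055),onz(t,456.6,245.6,.055); print(a,b,np.linalg.norm(a-b),(a+b)/2,np.degrees(np.arctan2(*(a-b)[[1,0]])))
a,b=onz(w,474.4,35.4,.055,1),onz(w,463,264.4,.055,1); print(a,b,np.linalg.norm(a-b),(a+b)/2,np.degrees(np.arctan2(*(a-b)[[1,0]])))
T=lambda u,v:onz(t,360+u/7,220+v/7,.012)
c=np.array([T(35,125),T(613,12),T(700,410),T(120,535)]); print(c.mean(0),np.degrees(np.arctan2(*(c[0]-c[1])[[1,0]])),np.degrees(np.arctan2(*(c[3]-c[2])[[1,0]])))
f0=load('top0')['frame'].astype(int); 
E
```

```text
A (array([ 0.52  , -0.0444,  0.0569]), [np.float64(0.5), np.float64(0.5)])
B wt (array([ 0.5512, -0.2244,  0.0639]), [np.float64(1.2), np.float64(1.2)]) ws (array([ 0.5544, -0.225 ,  0.0583]), [np.float64(0.5), np.float64(0.5)]) st (array([ 0.5522, -0.2269,  0.0609]), [np.float64(0.7), np.float64(0.7)])
A w [ 0.52106417 -0.04392671  0.05500121]
B w [ 0.55480251 -0.22543204  0.05632396]
B s [ 0.55475964 -0.22520141  0.05854749]
[ 0.51978183 -0.04438107  0.055     ] [ 0.5525231  -0.22812802  0.055     ] 0.18664119254686243 [ 0.53615246 -0.13625455  0.055     ] 100.1033122239966
[ 0.52106462 -0.04392626  0.055     ] [ 0.55545171 -0.22582419  0.055     ] 0.18511976513733736 [ 0.53825816 -0.13487523  0.055     ] 100.70520811284133
[ 0.53218913 -0.1391509   0.012     ] 100.01059811684567 101.03857182871819
```

Tip heights by triangulation: A 55–57 mm, B 56–64 mm, too scattered to prove B is down. I'll look more closely at B.

```bash
python3 - <<'E'
from h import *
s=load('s11')
cv2.imwrite('pics/s11d.png',cv2.resize(s['frame'][285:355,350:450],None,fx=8,fy=8,interpolation=cv2.INTER_CUBIC))
m=np.array([.5379,-.1345]);y=np.array([np.cos(np.radians(100.53)),np.sin(np.radians(100.53))]);x=np.array([y[1],-y[0]])
for l,z in ((-92-.0,.055),(-92,.06),(-92,.066)):
  q=proj(s,[*(m+y*(l+.4)/1000),z]); print(z,(q[0]-350)*8,(q[1]-285)*8)
# plate top corners check, outer face l=-77
for xx in (-36,-6.5,6.5,36):
  for z in (.085,.05): q=proj(s,[*(m+y*-.077+x*xx/1000),z]); print(xx,z,round((q[0]-350)*8),round((q[1]-285)*8))
E
```

```text
0.055 384.0711613503818 317.63293854159747
0.06 386.1015681758072 299.59680046965923
0.066 388.55452403071376 277.8071522427899
-36 0.085 227 256
-36 0.05 216 384
-6.5 0.085 320 188
-6.5 0.05 308 316
6.5 0.085 361 160
6.5 0.05 347 287
36 0.085 449 96
36 0.05 434 222
```

View pics/s11d.png

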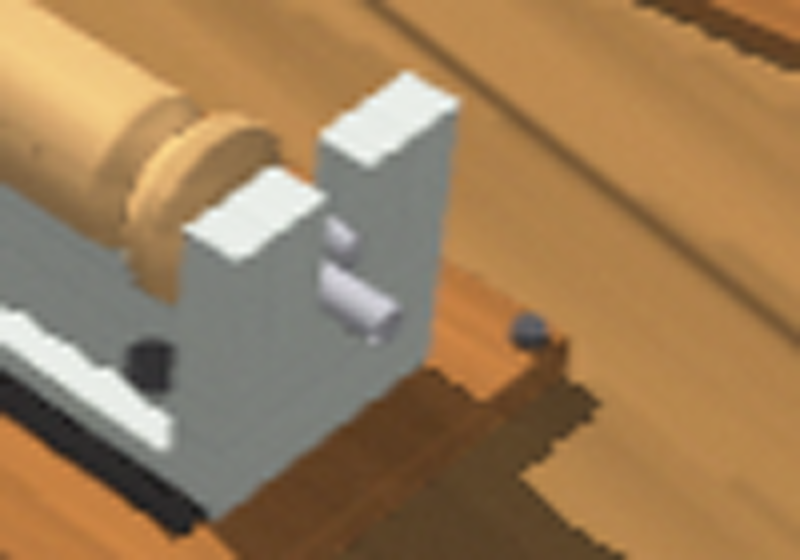

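In the enlarged side view both parts show in the B slot, with the keeper nose (340,238) clearly above the axle end (383,323). After correcting by the plate corners' (+11,+7) px offset, the end lies within 1 px vertically of the spot predicted for 55 mm, so B is seated. In the side crop, A's keeper also sits above the axle. One last check of the bystanders, then hand in.

```bash
python3 - <<'E'
from h import *
a=load('top0')['frame'];b=load('t11')['frame']
for n,(x0,x1,y0,y1) in dict(tin=(300,355,135,190),offcut=(200,265,155,205),pot=(460,515,135,185),mallet=(125,245,285,385)).items():
    g=lambda f:cv2.cvtColor(f[y0:y1,x0:x1],cv2.COLOR_BGR2GRAY).astype(np.float32)
    print(n,cv2.phaseCorrelate(g(a),g(b)))
print(bot.read_state()['contact_force'],bot.read_state()['width'])
bot.finish_job()
E
```

```text
tin ((-0.03897465087744223, 0.03136981508180625), 1.0020888810687596)
offcut ((-0.02664304485547575, -0.03168325475949629), 0.9755525329377916)
pot ((-0.02717102334702659, -0.059412462684996115), 0.9828687779108684)
mallet ((-0.021409849585445784, 0.04024046420570926), 1.0211987222035726)
[ 0.32390856  0.60132438 -0.24804232] 0.07694035977008537
the job is handed in; nothing more can be done
```

The blank is in the larger cradle with both axle ends down past the keepers. I released it, moved the arm clear and handed the job in at about 19.5 s.

**What happened:**
- **First grasp failed:** The fingers shut on top of the blank and pressed it into its rack with about 20 N. The real fingertips sit about 34 mm above the reported TCP, as two cameras and the contact height showed. I allowed for that, and the second grasp held without slipping.
- **Insertion:** I saw both slots from the wrist camera and felt the keepers with the axle 66 mm up. I pressed down to the floors with about 10 N at most, plus about 8 N sideways at the end, judging by readings taken at the end of each step.

**Last checks:**
- **Seating:** The axle is in both slots with the keepers above it, pointing 100.1° to 100.7° against 100.5° for the slots. Its middle is about 8 mm from the bed centre I measured.
- **Height:** By triangulation, the A end came out at 55–57 mm. The B end scattered from 56 to 64 mm, so on those numbers alone it was not proven seated. The enlarged side view, checked against the plate corners, put B at about 55 mm. I took that and the visible keeper as the better evidence.
- **Bystanders:** The tin, offcut, pot and mallet moved less than 0.1 pixel in the top view. The force reading at the end was near zero.

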